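# Tip the draining boards over to lean the right way

### The arm

A 7-joint arm with a two-finger parallel gripper is mounted at the origin on the work surface. World frame = base frame: x ahead of the robot, y to its left, z up, the work surface at z = 0. Lengths are in m, angles in degrees, forces in N, time in s.
With the tool pointing down it reaches from about 0.425 to 0.875 m from the base axis. Payload 4.7 kg.
Tool frame: the origin (TCP) lies at the centre of the arm's flange, where the gripper is bolted on; the fingertips stand 182 mm ahead of it and the grasp point (between the pads) lies 164 mm ahead of it (env.grip_depth is the distance from the TCP to the grasp point, in m); z points along the fingers, y is the line along which they close (so a half turn about z gives the same grasp; the last joint's range is limited). The gripper opens to 87 mm and grips with 3 to 60 N. Pads are 19 mm wide; open, the fingers measure 117 mm over their backs; the gripper's body (75 mm by 190 mm) begins 51 mm behind the grasp point.
Start: joints at [70.48, 18.392, -4.016, 83.108, 1.295, 78.541, -3.26], TCP at [0.226, -0.61, 0.405] pointing down, gripper open.
Joint ranges: [-163.93, 163.93], [-17.29, 119.83], [-79.2, 71.16], [3.27, 140.29], [-89.18, 269.18], [5.43, 117.66], [-154.24, 154.24]. Speed limits (degrees/s): [147.25, 147.25, 180, 180, 180, 180, 180].

### API

Orientations are given as [roll, pitch, yaw] about the fixed x, y, z axes, in that order (R = Rz(yaw) Ry(pitch) Rx(roll)).
In Python, from cell import env gives the robot as it stands. The module is installed in compiled form; this text tells all that it offers.
- The arm moves only by the tool send_rows, never from a script. Its arguments are lists of equal length, an entry for each row: "xyz": the shift along the tool's x, y, z in m, a list of three; "rotation": the turn, a rotation vector about the tool's x, y, z in rad, a list of three; "jaw": the opening, from 0 (shut) to 1 (fully open). A call has 1 to 20 rows; each row shifts and turns the commanded pose from where the row before left it, along the tool's axes as they then stand; what a row does not reach is not made up. A row lasts 1/10 s, in which the tool goes at most 50 mm and 8.59 degrees, less where a joint would pass 70% of its speed; a pose out of reach is approached as far as the arm can. A call is refused whole if a number of a shift passes 0.05 or a number of a turn 0.15, either way. A call with a gripper value outside its range is refused whole. The fingers move at their own pace and stop on an object; "newtons" is the grip in N (left out, the last holds). Time passes only in rows, so rows that do not move let the fingers close. It gives the time, the measured TCP pose, the force, the opening and the grip force at its end, in the units of the state.
- env.get_obs(): the state, without advancing time (a new reading comes with each control period).
- env.read_camera(name): name is "side" or "top" or "wrist"; returns a dict with "image" (420x560x3 uint8, blue, green, red), "fx", "fy", "cx", "cy" (pixels), "distortion" ([k1, k2, p1, p2, k3] as OpenCV has them; the pictures are not rectified), "R" (3x3) and "t" (3): a world point X has camera coordinates R X + t. Camera axes: x right, y down, z forward; pixel columns grow to the right and rows downward; lengths in m; the calibration is good to about 2 mm. A picture is of the moment at which its call begins. There is no depth.
- env.sign_off(): hands the job in; it is judged then, once.
The state is a dict: "time_s": time; "qpos": joint angles; "joint_velocities": joint speeds; "effort": joint torques, N m; "tool_pos": TCP position; "tool_rot": TCP orientation; "force": force on the tool from outside, world axes, zero at the start; "wrist_torque": the same for the moment, N m; "grip_width": finger opening in m; "grasp_force": force on a finger pad.
Only numpy, scipy, OpenCV 4.12 (cv2) and the standard library are available. Lean on these libraries where they do the work, as an engineer would, in place of code of your own. Each camera call takes 0.05 s, during which the arm holds its last target. There are 200 camera calls.

### The job

Three flat things stand on edge in the draining rack, and the two chopping boards lean the opposite way to the metal baking tray. With the fingertips gently push each chopping board over by its upper part, until it leans the same way as the tray, at rest against the other hoop of its own slot. Only push: do not pinch or lift the boards, and leave the tray and everything else where it is.

Things in the scene. Friction and masses are not known exactly. Their poses are not given: they have to be found in the camera images.
- rack: Grey plastic draining rack, fixed to the counter, 280 (x) x 420 (y) x 20 mm, floor top 12 mm above the counter. Origin: centre of its underside. Three slots run along its x, centred at y = -150, 0 and +150 mm. The tray leans to the rack's +y side; both boards start leaning to its -y side and must end leaning to +y. Which slot holds which changes from run to run.
- slot_mid (a point): Middle slot's centre, on the rack floor; axes as the rack's. All slots alike: a foot groove 22 mm wide between ledges 10 mm high, and two hoops of 7 mm steel wire, 170 mm long in x, tops 100 mm above the counter, wire centres 29.5 mm either side of the slot centre in y. A board's foot stands in the groove and it leans about 12 degrees (0.2 rad) on one hoop.
- wood_board: Loose wooden chopping board, grip hole near its +x end: 240 long (x), 16 thick (y), 165 mm high (z), 0.25 to 0.55 kg. Origin: middle of the edge it stands on. x along the slot, z up its face, y square to its faces: y points a little up while it leans to the rack's -y, a little down when it leans to +y. Pushed about 6 degrees past upright it falls the rest of the way by itself.
- plastic_board: Loose white plastic chopping board with a thin juice groove: 200 long (x), 14 thick (y), 180 mm high (z), 0.25 to 0.55 kg. Origin, axes and behaviour as the wooden board's; it too starts leaning to the rack's -y side.
- tray: Loose metal baking tray with a raised rim, on its long edge: 230 long (x), 16 thick (y), 150 mm high (z). Origin and axes as the wooden board's. It leans to the rack's +y side already and is left alone. Where it and a board lean towards each other, about 60 mm stay free between them at the tray's upper edge.
- ramekin: Upturned small white dish, 64 mm across, 40 mm high, on the rack floor between two slots. Origin: centre of its underside.
- egg_cup: Blue egg cup, 42 mm across, 45 mm high, on the rack floor between two slots. Origin: centre of its underside.
- mug: White mug, 80 mm across, 92 mm high, to the robot's left of the rack. Origin: centre of its underside.
- bowl: Upturned white bowl, 156 mm across, 70 mm high, beyond the rack. Origin: centre of its underside.
- soap_bottle: Washing-up liquid bottle, 64 mm across, 200 mm high, to the robot's left of the rack. Origin: centre of its underside.
- grater: Steel box grater, 85 x 105 mm, 211 mm high, to the robot's right of the rack. Origin: centre of its underside.
- spoon: Spoon with a wooden handle, 190 mm long, lying to the robot's right of the rack.
Mind the look-alikes: they are no part of the job. Leave any green look-alike of the wood_board alone.

How it is judged (in metres and radians):
At the end, for the whole second after the job is handed in: Both chopping boards lean to the tray's side by 7 to 19 degrees and are at rest, each foot down in its own slot (within 40 mm of its start, under 25 mm above the counter); the tray still leans as before (foot within 15 mm) and every other thing is within 30 mm of its start (angle between wood_board's own y axis and vertical between 1.6908 and 1.9008 rad and linear speed of each of wood_board, plastic_board, tray below 0.02 m/s and angle between plastic_board's own y axis and vertical between 1.6908 and 1.9008 rad and angle between tray's own y axis and vertical between 1.6908 and 1.9008 rad and distance of each of wood_board, plastic_board from where it was at the start of the episode below 0.04 m and height (world z) of each of wood_board, plastic_board below 0.025 m and distance of tray from where it was at the start of the episode below 0.015 m and distance of each of ramekin, egg_cup, mug, bowl, soap_bottle, grater, spoon from where it was at the start of the episode below 0.03 m); the robot touches nothing.
It fails at once if a chopping board or the tray is lifted (foot more than 30 mm above the counter, 18 mm above the rack floor) (height (world z) of any of wood_board, plastic_board, tray above 0.03 m).
It fails at once if a board or the tray is pinched or pushed hard (over 30 N from the fingers) (contact force between the fingers and wood_board above 30 N or contact force between the fingers and plastic_board above 30 N or contact force between the fingers and tray above 30 N).
It fails at once if the tray is tipped over or its foot shifted more than 20 mm (angle between tray's own y axis and vertical below 1.6208 rad or distance of tray from where it was at the start of the episode above 0.02 m).
It fails at once if another thing is shifted more than 40 mm (distance of any of ramekin, egg_cup, mug, bowl, soap_bottle, grater, spoon from where it was at the start of the episode above 0.04 m).
It also fails if it takes over 45 s, if anything falls off the work surface, if the arm or the gripper's body presses on something with over 40 N, if the wrist force passes 120 N, or if a joint passes its speed limit or range.

## Working session

There is one attempt and no reset: what is moved stays moved. The work goes in short steps, Python scripts to look and compute and a tool call to move; the robot and the scene stay as the last step left them, time stands still between calls to the robot, and variables do not carry over. Pictures are saved under pics/ and viewed, at most 10 in all, crops included, and the job is handed in when it is done.

Besides the shell and the picture viewer there is one more tool, called after "Call:" as name(argument=value, ...) on one line, values as JSON. send_rows: Moves the arm, as the interface text tells. Its arguments: {"type":"object","properties":{"xyz":{"type":"array"},"rotation":{"type":"array"},"jaw":{"type":"array"},"newtons":{"type":"number"}},"required":["xyz","rotation","jaw"]}

```bash
mkdir -p pics; cat > h.py <<'E'
import numpy as np, cv2, pickle
from cell import env
def grab(n):
    c=env.read_camera(n); pickle.dump(c,open(f'pics/{n}.pkl','wb')); return c
def load(n): return pickle.load(open(f'pics/{n}.pkl','rb'))
def ray(c,uv):
    K=np.array([[c['fx'],0,c['cx']],[0,c['fy'],c['cy']],[0,0,1]])
    p=cv2.undistortPoints(np.array([[uv]],float),K,np.array(c['distortion']))[0,0]
    R=np.array(c['R']);return -R.T@np.array(c['t']), R.T@np.array([p[0],p[1],1.])
def onz(c,uv,z):
    o,d=ray(c,uv);return o+d*(z-o[2])/d[2]
def tri(c1,u1,c2,u2):
    o1,d1=ray(c1,u1);o2,d2=ray(c2,u2)
    s=np.linalg.lstsq(np.c_[d1,-d2],o2-o1,rcond=None)[0]
    a=o1+s[0]*d1;b=o2+s[1]*d2;return (a+b)/2,np.linalg.norm(a-b)
def proj(c,X):
    K=np.array([[c['fx'],0,c['cx']],[0,c['fy'],c['cy']],[0,0,1]])
    return cv2.projectPoints(np.array(X,float).reshape(-1,1,3),cv2.Rodrigues(np.array(c['R']))[0],np.array(c['t'],float),K,np.array(c['distortion']))[0][:,0]
E
python3 - <<'E'
from h import *
for n in('top','side'):
    c=grab(n);cv2.imwrite(f'pics/{n}0.png',cv2.resize(c['image'],(800,600)))
    print(n,-np.array(c['R']).T@np.array(c['t']),np.array(c['R'])[2])
o=env.get_obs();print(o['tool_pos'],o['tool_rot'],o['force'],o['time_s'])
E
```

```text
top [ 0.31900424 -0.01779752  1.22441049] [ 0.13575301  0.01055624 -0.99068647]
side [0.69130258 0.66194309 1.00939468] [-0.16208359 -0.55005285 -0.81925013]
[ 0.22570895 -0.60935488  0.40374094] [-1.79898546e+02  6.35824119e-03  2.03301968e+01] [0.09654884 0.57186535 0.07647803] 0.1
```

View pics/top0.png

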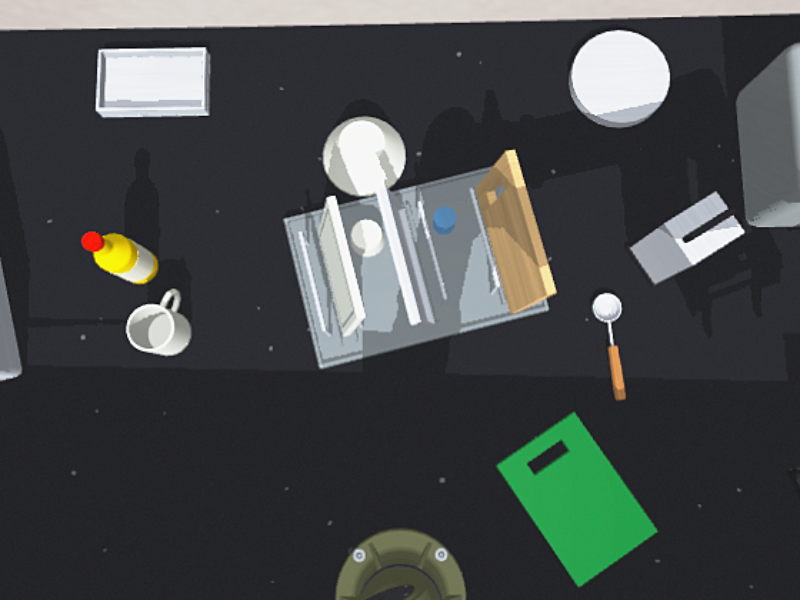

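View pics/side0.png

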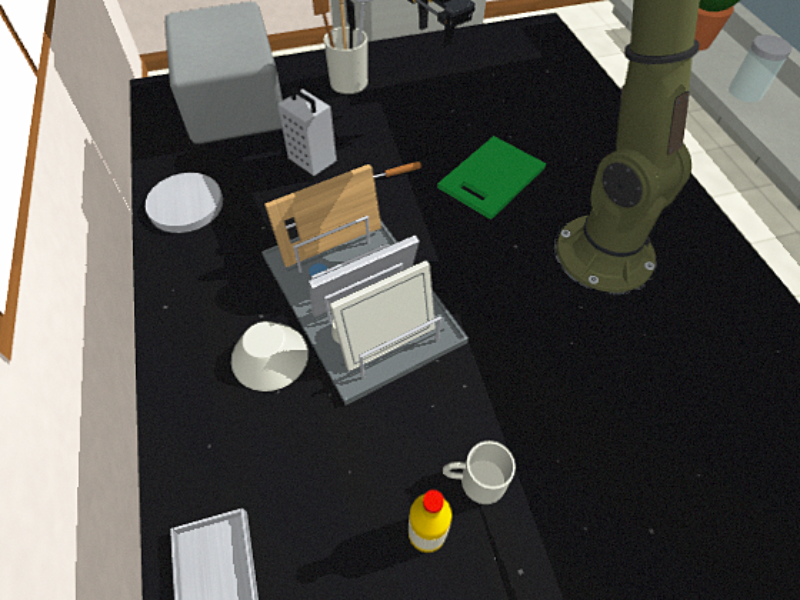

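The rack holds the plastic board in its left slot, near (345,265) in the top view. The tray is in the middle slot (395,255), leaning left. The wood board is in the right slot (530,235), leaning right. The green board at (577,500) is lying flat on the counter and is the look-alike. I'll crop closely to confirm and read the corners.

```bash
python3 - <<'E'
from h import *
t=load('top')['image'][95:270,190:400];s=load('side')['image'][105:290,175:335]
f=lambda a,k:cv2.resize(a,None,fx=k,fy=k,interpolation=cv2.INTER_CUBIC)
a=f(t,2.2);b=f(s,2.2);H=max(a.shape[0],b.shape[0])
o=np.zeros((H,a.shape[1]+b.shape[1],3),np.uint8);o[:a.shape[0],:a.shape[1]]=a;o[:b.shape[0],a.shape[1]:]=b
print(o.shape,a.shape);cv2.imwrite('pics/crop.png',o)
E
```

```text
(407, 814, 3) (385, 462, 3)
```

View pics/crop.png

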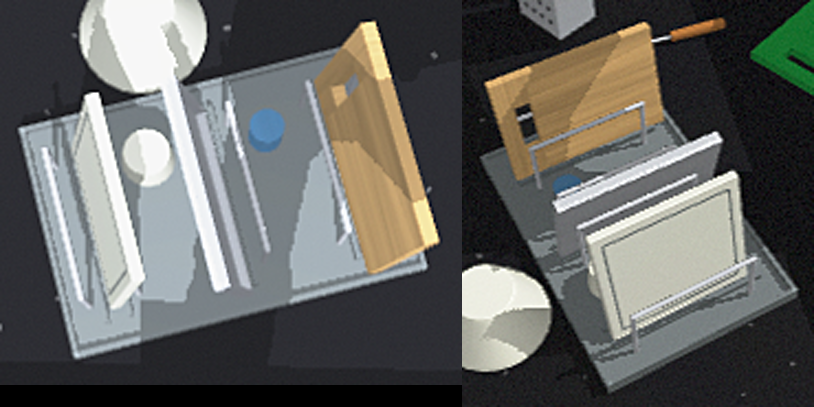

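```bash
python3 - <<'E'
from h import *
T=load('top');S=load('side')
tu=lambda p:((p[0]+.5)/2.2-.5+190,(p[1]+.5)/2.2-.5+95)
su=lambda p:((p[0]-462+.5)/2.2-.5+175,(p[1]+.5)/2.2-.5+105)
np.set_printoptions(precision=4,suppress=True)
P={}
for n,a,b in [('wood far -y',(377,22),(484,79)),('wood near -y',(438,243),(647,22)),('wood far +y',(362,26),(488,85)),('wood near +y',(424,250),(651,29)),
 ('plas far -y',(98,95),(586,234)),('plas near -y',(144,280),(737,172)),('plas far +y',(86,97),(590,243)),('plas near +y',(131,288),(743,178)),
 ('tray far +y',(160,82),(557,210)),('tray near +y',(216,292),(720,140)),('tray far -y',(172,78),(553,203)),('tray near -y',(229,288),(716,132)),
 ('rack far +y',(20,127),None),('rack near +y',(76,355),None),('rack near -y',(427,266),None)]:
    if b: x,e=tri(T,tu(a),S,su(b));print(n,x,round(e,4))
    else: x=onz(T,tu(a),.02);print(n,x)
    P[n]=x
for m in('wood','plas','tray'):
    d=(P[m+' far -y']-P[m+' near -y']);print(m,np.linalg.norm(d),np.degrees(np.arctan2(d[1],d[0])))
d=P['rack near +y']-P['rack near -y'];print(np.linalg.norm(d),np.degrees(np.arctan2(-d[0],d[1])))
yaw=np.arctan2(-d[0],d[1]);c,s=np.cos(yaw),np.sin(yaw)
ctr=(P['rack far +y']+P['rack near -y'])/2;print('ctr',ctr)
for k,x in P.items():
    q=x-ctr;print(k,'rack xy',round(c*q[0]+s*q[1],4),round(-s*q[0]+c*q[1],4),round(x[2],3))
E
```

```text
wood far -y [ 0.7243 -0.1981  0.1743] 0.0027
wood near -y [ 0.4896 -0.2507  0.1713] 0.0009
wood far +y [ 0.72   -0.1823  0.1772] 0.0042
wood near +y [ 0.4851 -0.238   0.1676] 0.0032
plas far -y [0.6471 0.0911 0.1867] 0.0019
plas near -y [0.4541 0.0471 0.182 ] 0.0035
plas far +y [0.6455 0.1036 0.1855] 0.0016
plas near +y [0.4482 0.0591 0.1822] 0.0008
tray far +y [0.6706 0.0283 0.1582] 0.0051
tray near +y [ 0.4478 -0.0268  0.1549] 0.0047
tray far -y [0.674 0.016 0.158] 0.0034
tray near -y [ 0.4504 -0.0397  0.1574] 0.0026
rack far +y [0.6614 0.2012 0.02  ]
rack near +y [0.3915 0.1348 0.02  ]
rack near -y [ 0.4879 -0.2706  0.02  ]
wood 0.24054444928841345 12.640288948210776
plas 0.198058455688506 12.84505833687654
tray 0.2304039704598066 13.979105933278209
0.41669638598207415 13.375319895366708
ctr [ 0.5747 -0.0347  0.02  ]
wood far -y rack xy 0.1077 -0.1936 0.174
wood near -y rack xy -0.1328 -0.1905 0.171
wood far +y rack xy 0.1072 -0.1772 0.177
wood near +y rack xy -0.1342 -0.1771 0.168
plas far -y rack xy 0.0996 0.1056 0.187
plas near -y rack xy -0.0984 0.1074 0.182
plas far +y rack xy 0.1008 0.1181 0.186
plas near +y rack xy -0.1014 0.1205 0.182
tray far +y rack xy 0.1079 0.0391 0.158
tray near +y rack xy -0.1216 0.037 0.155
tray far -y rack xy 0.1083 0.0263 0.158
tray near -y rack xy -0.1221 0.0239 0.157
rack far +y rack xy 0.139 0.2094 0.02
rack near +y rack xy -0.139 0.2073 0.02
rack near -y rack xy -0.139 -0.2094 0.02
```

The measured board lengths of 240, 198 and 230 mm and top heights of 0.173, 0.184 and 0.157 m all agree with the text. Rack yaw is about 13.3°. The first move goes above the wood board's -y side with the jaw shut.

Call:
send_rows(xyz=[[0, 0, -0.05], [0, 0, -0.05], [0.0403, -0.0146, 0], [0.0403, -0.0146, 0], [0.0403, -0.0146, 0], [0.0403, -0.0146, 0], [0.0403, -0.0146, 0], [0.0403, -0.0146, 0], [0.0403, -0.0146, 0], [0.0403, -0.0146, 0], [0.0403, -0.0146, 0], [0.0403, -0.0146, 0], [0.0403, -0.0146, 0], [0.0403, -0.0146, 0], [0, 0, 0], [0, 0, 0]], rotation=[[0, 0, 0], [0, 0, 0], [0, 0, 0], [0, 0, 0], [0, 0, 0], [0, 0, 0], [0, 0, 0], [0, 0, 0], [0, 0, 0], [0, 0, 0], [0, 0, 0], [0, 0, 0], [0, 0, 0], [0, 0, 0], [0, 0, 0], [0, 0, 0]], jaw=[0, 0, 0, 0, 0, 0, 0, 0, 0, 0, 0, 0, 0, 0, 0, 0])

```text
time_s: 1.7
tool_pos: [0.6192, -0.2759, 0.5036]
tool_rot: [-179.9, 0.1, 20.5]
force: [-0.5, -0.2, -0.3]
grip_width: 0.0001
grasp_force: 0.0
```

Call:
send_rows(xyz=[[0, 0, 0], [0, 0, 0], [0, 0, 0], [0, 0, 0], [0, 0, 0], [0, 0, 0], [0, 0, 0], [0, 0, 0], [0, 0, 0], [0, 0, 0], [0, 0, 0], [0, 0, 0]], rotation=[[0, 0, -0.145], [0, 0, -0.145], [0, 0, -0.145], [0, 0, -0.145], [0, 0, -0.145], [0, 0, -0.145], [0, 0, -0.145], [0, 0, -0.145], [0, 0, -0.145], [0, 0, -0.145], [0, 0, 0], [0, 0, 0]], jaw=[0, 0, 0, 0, 0, 0, 0, 0, 0, 0, 0, 0])

```text
time_s: 2.9
tool_pos: [0.6176, -0.2787, 0.5047]
tool_rot: [-180.0, 0.0, 103.1]
force: [-0.6, -0.3, 0.2]
grip_width: 0.0004
grasp_force: 0.0
```

Call:
send_rows(xyz=[[0, 0, 0.04], [0, 0, 0.04], [0, 0, 0.04], [0, 0, 0.03], [0, 0, 0.02], [0, 0, 0.0], [0, 0, 0]], rotation=[[0, 0, 0], [0, 0, 0], [0, 0, 0], [0, 0, 0], [0, 0, 0], [0, 0, 0], [0, 0, 0]], jaw=[0, 0, 0, 0, 0, 0, 0])

```text
time_s: 3.6
tool_pos: [0.6183, -0.2777, 0.3352]
tool_rot: [-180.0, 0.0, 103.3]
force: [0.0, -0.3, 0.6]
grip_width: 0.0001
grasp_force: 0.0
```

```bash
python3 - <<'E'
from h import *
c=[grab(n)['image'] for n in('top','side')]
cv2.imwrite('pics/b.png',np.hstack([cv2.resize(c[0][60:300,150:450],(400,320)),cv2.resize(c[1][60:300,100:400],(400,320))]))
E
```

```text
(no output)
```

View pics/b.png

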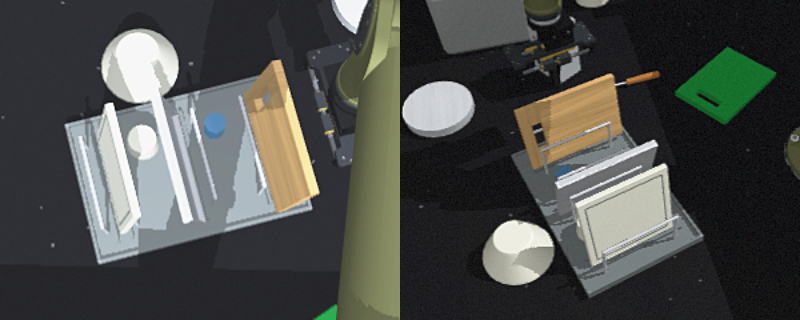

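The fingers hang behind the wood board on its -y side, in the top crop at (345,110). Nothing is in contact yet, so I'll push slowly along tool +x.

Call:
send_rows(xyz=[[0.01, 0, 0], [0.01, 0, 0], [0.005, 0, 0], [0.005, 0, 0], [0.004, 0, 0], [0.004, 0, 0], [0.004, 0, 0], [0.004, 0, 0], [0.004, 0, 0], [0.004, 0, 0]], rotation=[[0, 0, 0], [0, 0, 0], [0, 0, 0], [0, 0, 0], [0, 0, 0], [0, 0, 0], [0, 0, 0], [0, 0, 0], [0, 0, 0], [0, 0, 0]], jaw=[0, 0, 0, 0, 0, 0, 0, 0, 0, 0])

```text
time_s: 4.7
tool_pos: [0.6058, -0.2245, 0.3347]
tool_rot: [-180.0, 0.0, 103.4]
force: [-0.2, -1.1, 0.7]
grip_width: 0.0
grasp_force: 0.1
```

Call:
send_rows(xyz=[[0.004, 0, 0], [0.004, 0, 0], [0.004, 0, 0], [0.004, 0, 0], [0.003, 0, 0], [0.003, 0, 0]], rotation=[[0, 0, 0], [0, 0, 0], [0, 0, 0], [0, 0, 0], [0, 0, 0], [0, 0, 0]], jaw=[0, 0, 0, 0, 0, 0])

```text
time_s: 5.3
tool_pos: [0.6007, -0.203, 0.3348]
tool_rot: [-180.0, 0.0, 103.4]
force: [0.7, -0.2, -0.6]
grip_width: 0.0006
grasp_force: 0.0
```

```bash
python3 - <<'E'
from h import *
c=[grab(n)['image'] for n in('top','side')]
cv2.imwrite('pics/c.png',np.hstack([cv2.resize(c[0][60:300,150:450],(400,320)),cv2.resize(c[1][60:300,100:400],(400,320))]))
E
```

```text
(no output)
```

View pics/c.png

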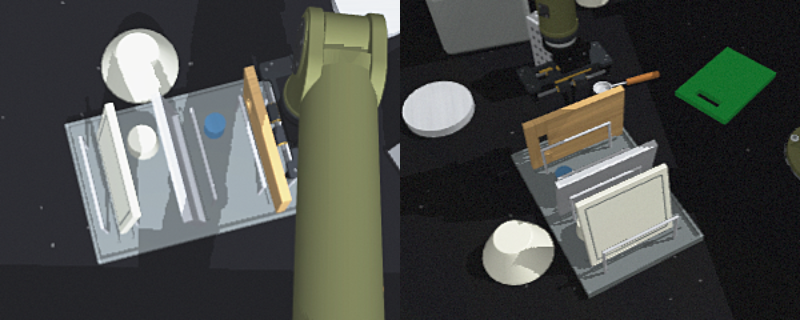

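The wood board is now about upright. The force stays near 1 N, so I'll keep going.

Call:
send_rows(xyz=[[0.003, 0, 0], [0.003, 0, 0], [0.003, 0, 0], [0.003, 0, 0], [0.003, 0, 0], [0.003, 0, 0], [0, 0, 0], [0, 0, 0]], rotation=[[0, 0, 0], [0, 0, 0], [0, 0, 0], [0, 0, 0], [0, 0, 0], [0, 0, 0], [0, 0, 0], [0, 0, 0]], jaw=[0, 0, 0, 0, 0, 0, 0, 0])

```text
time_s: 6.2
tool_pos: [0.5966, -0.1857, 0.3348]
tool_rot: [180.0, 0.0, 103.4]
force: [0.9, 0.2, 0.4]
grip_width: 0.0006
grasp_force: 0.0
```

```bash
python3 - <<'E'
from h import *
c=[grab(n)['image'] for n in('top','side')]
cv2.imwrite('pics/d.png',np.hstack([cv2.resize(c[0][60:300,150:450],(400,320)),cv2.resize(c[1][60:300,100:400],(400,320))]))
E
```

```text
(no output)
```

View pics/d.png

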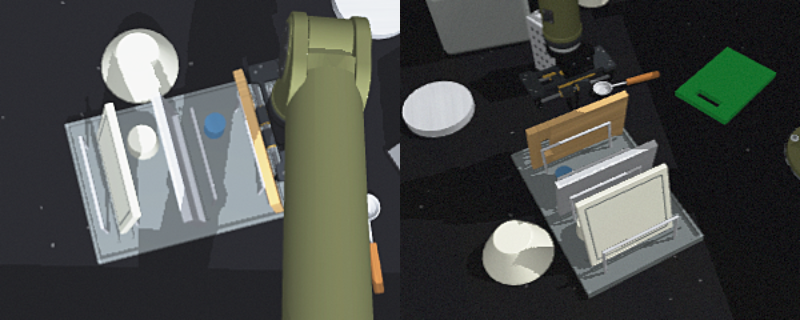

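```bash
python3 - <<'E'
from h import *
T=load('top');S=load('side');c,s=np.cos(np.radians(13.3)),np.sin(np.radians(13.3))
for a in [(237,72),(275,211)]:
    x=onz(T,(a[0]*.75+150,a[1]*.75+60),.176);q=x-[.575,-.035,0];print(x,c*q[0]+s*q[1],-s*q[0]+c*q[1])
E
```

```text
[ 0.70187779 -0.1207426   0.176     ] 0.10374972274545846 -0.1126310939563775
[ 0.46120272 -0.17692464  0.176     ] -0.14339483357258404 -0.11193903080373091
```

Call:
send_rows(xyz=[[0.003, 0, 0], [0.002, 0, 0], [0, 0, 0], [0, 0, 0], [0, 0, 0], [0, 0, 0]], rotation=[[0, 0, 0], [0, 0, 0], [0, 0, 0], [0, 0, 0], [0, 0, 0], [0, 0, 0]], jaw=[0, 0, 0, 0, 0, 0])

```text
time_s: 6.9
tool_pos: [0.5954, -0.1811, 0.3347]
tool_rot: [-180.0, 0.0, 103.4]
force: [-0.3, 0.6, -1.5]
grip_width: 0.0004
grasp_force: 0.0
```

```bash
python3 - <<'E'
from h import *
T=grab('top');np.set_printoptions(precision=4,suppress=True)
c,s=np.cos(np.radians(13.3)),np.sin(np.radians(13.3))
h=cv2.cvtColor(T['image'],cv2.COLOR_BGR2HSV)
m=cv2.inRange(h,(8,60,60),(28,255,255));m[:,:]=cv2.morphologyEx(m,cv2.MORPH_OPEN,np.ones((2,2)))
n,l,st,ce=cv2.connectedComponentsWithStats(m)
for i in range(1,n):
    if st[i,4]>150:
        p=np.argwhere(l==i)[:,::-1]; print(st[i])
        for r in(125,150,175,200):
            k=p[p[:,1]==r]
            if len(k):
                for u in (k[:,0].min()-.5,k[:,0].max()+.5):
                    q=onz(T,(u,r),.176)-[.575,-.035,0];print(r,u,c*q[0]+s*q[1],-s*q[0]+c*q[1])
E
```

```text
[325 113  37 108 844]
125 328.5 0.07824657396357874 -0.10761613058414446
125 336.5 0.07372830492747466 -0.1251755057166344
150 335.5 0.01789458203590744 -0.1078656966458808
150 341.5 0.014542414379797662 -0.12094030039694659
175 342.5 -0.041601975093333673 -0.10809332565230648
175 351.5 -0.0465741027306276 -0.12755834041220673
200 349.5 -0.10024144025566577 -0.10829937840467113
200 358.5 -0.10515702950190395 -0.12762001648749136
[ 72 164  26  29 414]
175 72.5 0.10782804459389479 0.47945593722648644
175 97.5 0.09404197862784264 0.425043759048369
[426 243  13  39 312]
```

The wood board's +y top edge is at rack y -0.108, the mirror of its start, so it is resting on the other hoop. I'll back off, rise and move to the gap between tray and plastic board.

Call:
send_rows(xyz=[[-0.01, 0, 0], [-0.02, 0, 0], [0, 0, -0.05], [0, 0, -0.05], [0, 0, -0.05], [0.04, 0.002, 0], [0.04, 0.002, 0], [0.04, 0.002, 0], [0.04, 0.002, 0], [0.04, 0.003, 0], [0.04, 0.003, 0], [0.009, 0, 0], [0, 0, 0], [0, 0, 0], [0, 0, 0]], rotation=[[0, 0, 0], [0, 0, 0], [0, 0, 0], [0, 0, 0], [0, 0, 0], [0, 0, 0], [0, 0, 0], [0, 0, 0], [0, 0, 0], [0, 0, 0], [0, 0, 0], [0, 0, 0], [0, 0, 0], [0, 0, 0], [0, 0, 0]], jaw=[0, 0, 0, 0, 0, 0, 0, 0, 0, 0, 0, 0, 0, 0, 0])

```text
time_s: 8.45
tool_pos: [0.559, 0.0325, 0.4845]
tool_rot: [-180.0, 0.0, 103.2]
force: [-0.4, -0.3, -0.3]
grip_width: 0.0004
grasp_force: 0.0
```

```bash
python3 - <<'E'
from h import *
w=grab('wrist');o=env.get_obs();q=o['tool_pos']-np.array([.575,-.035,0]);c,s=np.cos(np.radians(13.3)),np.sin(np.radians(13.3))
print(o['tool_pos'],c*q[0]+s*q[1],-s*q[0]+c*q[1])
W=lambda x,y,z:(.575+c*x-s*y,-.035+s*x+c*y,z)
im=w['image'].copy()
for X in [W(0,.1065,.184),W(-.1,.1065,.184),W(.1,.1065,.184),W(0,.038,.157),W(-.12,.038,.157),W(.108,.038,.157)]:
    p=proj(w,[X])[0];cv2.circle(im,(int(p[0]),int(p[1])),4,(0,0,255),1)
cv2.imwrite('pics/w.png',im)
E
```

```text
[0.55888947 0.03281062 0.48443434] -7.861159534497224e-05 0.06969808281749917
```

View pics/w.png

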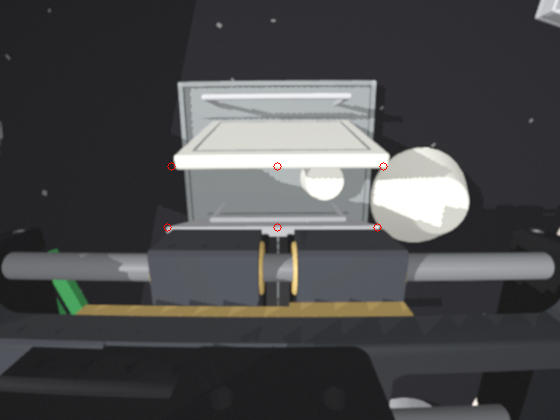

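The projected edges coincide with the picture: the plastic board's upper edge at row 166 and the tray's at row 227. The fingers are centred over the gap. I'll lower until the tips are at z ≈ 0.160, just above the tray's edge.

Call:
send_rows(xyz=[[0, 0, 0.04], [0, 0, 0.04], [0, 0, 0.04], [0, 0, 0.02], [0, 0, 0.002], [0, 0, 0]], rotation=[[0, 0, 0], [0, 0, 0], [0, 0, 0], [0, 0, 0], [0, 0, 0], [0, 0, 0]], jaw=[0, 0, 0, 0, 0, 0])

```text
time_s: 9.1
tool_pos: [0.5587, 0.0344, 0.3429]
tool_rot: [-180.0, -0.0, 103.3]
force: [1.1, 0.2, -0.1]
grip_width: 0.0005
grasp_force: 0.0
```

Call:
send_rows(xyz=[[0.005, 0, 0], [0.005, 0, 0], [0.005, 0, 0], [0.004, 0, 0], [0.004, 0, 0], [0.004, 0, 0], [0.004, 0, 0], [0.004, 0, 0]], rotation=[[0, 0, 0], [0, 0, 0], [0, 0, 0], [0, 0, 0], [0, 0, 0], [0, 0, 0], [0, 0, 0], [0, 0, 0]], jaw=[0, 0, 0, 0, 0, 0, 0, 0])

```text
time_s: 9.9
tool_pos: [0.5501, 0.0697, 0.3427]
tool_rot: [-180.0, 0.0, 103.4]
force: [-0.0, -0.1, -0.1]
grip_width: 0.0002
grasp_force: 0.1
```

Call:
send_rows(xyz=[[0.004, 0, 0], [0.004, 0, 0], [0.004, 0, 0], [0.004, 0, 0], [0.004, 0, 0], [0.004, 0, 0], [0.004, 0, 0], [0.003, 0, 0], [0.003, 0, 0], [0.003, 0, 0], [0.003, 0, 0], [0, 0, 0], [0, 0, 0], [0, 0, 0], [0, 0, 0]], rotation=[[0, 0, 0], [0, 0, 0], [0, 0, 0], [0, 0, 0], [0, 0, 0], [0, 0, 0], [0, 0, 0], [0, 0, 0], [0, 0, 0], [0, 0, 0], [0, 0, 0], [0, 0, 0], [0, 0, 0], [0, 0, 0], [0, 0, 0]], jaw=[0, 0, 0, 0, 0, 0, 0, 0, 0, 0, 0, 0, 0, 0, 0])

```text
time_s: 11.4
tool_pos: [0.541, 0.1081, 0.3427]
tool_rot: [-180.0, 0.0, 103.4]
force: [0.0, 0.2, 0.0]
grip_width: 0.0005
grasp_force: 0.0
```

```bash
python3 - <<'E'
from h import *
c=[grab(n)['image'] for n in('top','side')]
cv2.imwrite('pics/e.png',np.hstack([cv2.resize(c[0][60:300,150:450],(400,320)),cv2.resize(c[1][60:300,100:400],(400,320))]))
E
```

```text
(no output)
```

View pics/e.png

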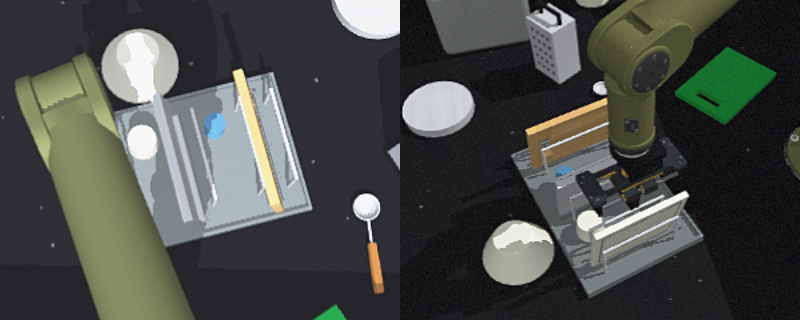

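```bash
python3 - <<'E'
from h import *
S=load('side');c,s=np.cos(np.radians(13.3)),np.sin(np.radians(13.3))
W=lambda x,y,z:(.575+c*x-s*y,-.035+s*x+c*y,z)
for n,y,z in[('lean+ +y edge',.1935,.184),('lean+ -y edge',.180,.187),('upright -y edge',.143,.192)]:
    p=proj(S,[W(.1,y,z),W(-.1,y,z)]);print(n,(p[:,0]-100)/.75+400,(p[:,1]-60)/.75)
E
```

```text
lean+ +y edge [595.79593909 689.1010778 ] [237.44529296 193.48268611]
lean+ -y edge [592.35623761 685.46311557] [230.9985167  187.58096937]
upright -y edge [583.22718027 675.5420717 ] [214.57031149 172.6634327 ]
```

The plastic board's upper edge in the side crop runs from (595,238) to (688,193). That is where it should be when leaning to +y against the hoop. I'll back off and rise clear.

Call:
send_rows(xyz=[[-0.01, 0, 0], [-0.015, 0, 0], [0, 0, -0.04], [0, 0, -0.05], [0, 0, -0.05], [0, -0.04, 0], [0, -0.04, 0], [0, -0.03, 0], [0, 0, 0], [0, 0, 0], [0, 0, 0], [0, 0, 0]], rotation=[[0, 0, 0], [0, 0, 0], [0, 0, 0], [0, 0, 0], [0, 0, 0], [0, 0, 0], [0, 0, 0], [0, 0, 0], [0, 0, 0], [0, 0, 0], [0, 0, 0], [0, 0, 0]], jaw=[0, 0, 0, 0, 0, 0, 0, 0, 0, 0, 0, 0])

```text
time_s: 12.7
tool_pos: [0.4405, 0.0583, 0.4825]
tool_rot: [-180.0, -0.1, 103.4]
force: [-0.6, 0.3, 0.1]
grip_width: 0.0004
grasp_force: 0.0
```

```bash
python3 - <<'E'
from h import *
c=[grab(n)['image'] for n in('top','side')]
cv2.imwrite('pics/f.png',np.hstack([cv2.resize(c[0][60:300,150:450],(400,320)),cv2.resize(c[1][60:300,100:400],(400,320))]))
E
```

```text
(no output)
```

View pics/f.png

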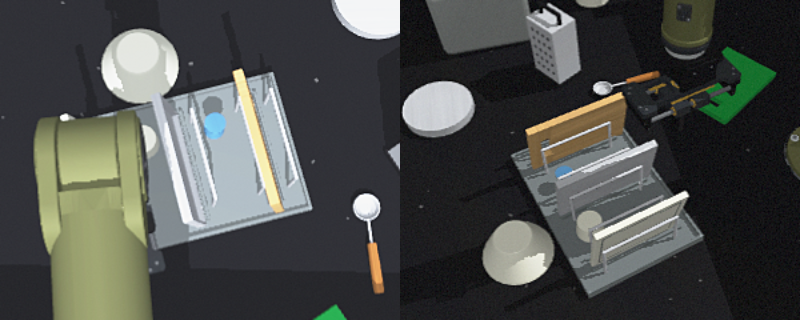

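All three now lean the same way: in the side crop, wood at (580,130), tray at (605,180) and plastic at (640,230). The tray and the other visible things are unmoved and the arm is clear, so I'm handing in.

```bash
python3 -c "
from cell import env
print(env.sign_off())"
```

```text
the job is handed in; nothing more can be done
None
```

I pushed both chopping boards over to lean the same way as the tray, each against the other hoop of its own slot, and handed the job in at about 13 s; the tray and other things in view looked unmoved, though sign-off returned no verdict.

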